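# Pack the punch set into its rack and lock the rack's lever bolt

### The job

Throw every wood offcut into the grey carton tray of paper slips beside the rack, and lay the punches in the rack, the thick ones flat in the row of wide slots and the slim ones flat in the row of narrow slots, one to a slot. Then lock the rack: with the red lever standing up, turn the lever bolt clockwise until it is snug against its stop, and only then fold the lever fully down flat. Leave the other things on the bench where they are.

Things in the scene. Friction and masses are not known exactly. Their poses are not given: they have to be found in the camera images.
- rack: Fixed punch rack: plate 200 x 335 x 8 mm (x, y, z), origin under its middle at bench level. Slots run along x, from a fence (face x = -62 mm, top 28 mm above bench) to a sliding jaw at +x (top 29 mm), through notches in wooden combs 10 mm thick at x = -34 and +34 mm (tops 20 mm above bench); bare plate between the combs gives fingers room. Blue bolt block at y = +128 mm: 70 x 64 mm, top 34 mm.
- thick_row (a point): Middle of the two wide slots (31 mm) for thick punches, on the plate's upper face, 8 mm above the bench; axes as the rack's. Slots centred 28 mm either side along y, running along x, 125 mm long with the jaw open, this point half-way along. A punch seated in a slot has its centre 10.5 mm above this point.
- slim_row (a point): Middle of the two narrow slots (22 mm) for slim punches, on the plate's upper face, 8 mm above the bench; axes as the rack's. Slots centred 26 mm either side along y, running along x, 135 mm long with the jaw open, this point half-way along. A punch seated in a slot has its centre 6 mm above this point.
- screw (a joint): Lever bolt, turns about the vertical through bolt_pivot; grows clockwise seen from above. Starts at 0 to 0.7 rad, snug on a solid stop at 3.2. Friction 0.12 N m, stays where left. Turning it in draws the jaw 5 mm per rad towards the punches (16 mm in all, leaving 4 mm of play): load the slots first.
- bolt_pivot (a point): The lever's hinge, on the bolt's axis, 59 mm above the bench. Turns with the bolt: its x axis is the level direction in which the lever folds down, its y axis is the hinge line. When snug its x axis points along the rack's -x.
- lever (a joint): Red lever: 0 = standing straight up, 1.57 rad = folded flat (stop); friction 0.07 N m holds it anywhere. A blade 78 mm long from hinge to tip, 14 mm thick along the hinge line, 20 mm wide the other way. Standing up, it is the handle to turn the bolt: pinch it across the 14 mm, above the dark cheeks (they end 7 mm above the hinge).
- lever_tip (a point): Free end of the red lever, 78 mm from the hinge (137 mm above the bench when it stands up, 59 mm when folded).
- thick_a_mid (a point): Thick steel drive punch, dark grey, 105 mm long, 21 mm across, lying on its side (it does not roll), about 0.1 kg; this point is its centre, half-way up, 10.5 mm above what it lies on; its y axis is its long axis. May be absent.
- thick_b_mid (a point): Thick steel drive punch, dark grey, 105 mm long, 21 mm across, lying on its side (it does not roll), about 0.1 kg; this point is its centre, half-way up, 10.5 mm above what it lies on; its y axis is its long axis. May be absent.
- slim_a_mid (a point): Slim steel drive punch, dark grey, 115 mm long, 12 mm across, lying on its side (it does not roll), about 0.1 kg; this point is its centre, half-way up, 6 mm above what it lies on; its y axis is its long axis. May be absent.
- slim_b_mid (a point): Slim steel drive punch, dark grey, 115 mm long, 12 mm across, lying on its side (it does not roll), about 0.1 kg; this point is its centre, half-way up, 6 mm above what it lies on; its y axis is its long axis. May be absent.
- offcut_a_mid (a point): Chunky pale wood offcut, about 65 mm long (its x axis), 28 mm across (y), 30 mm high, about 0.04 kg; grip it across the 28 mm. This point is its centre, half-way up (15 mm above its underside). Scrap; may be absent.
- offcut_b_mid (a point): Chunky mid-brown wood offcut, about 65 mm long (its x axis), 28 mm across (y), 30 mm high, about 0.04 kg; grip it across the 28 mm. This point is its centre, half-way up (15 mm above its underside). Scrap; may be absent.
- offcut_c_mid (a point): Chunky plywood wood offcut, about 65 mm long (its x axis), 28 mm across (y), 30 mm high, about 0.04 kg; grip it across the 28 mm. This point is its centre, half-way up (15 mm above its underside). Scrap; may be absent.
- scrap_tray: Open grey carton tray with a few paper slips in it, the scrap tray: 161 mm along its x, 232 mm along its y, 52 mm high, walls 4 mm, floor 2 mm; fixed. Origin under its centre, at bench level.
- glue_bottle: White squeeze bottle with red nozzle, 57 mm across, 241 mm high; origin at the centre of its base. Bystander.
- tea_mug: White mug, 95 mm high; origin at its base. Bystander.

How it is judged:
By the outcome, as a careful person would: the job done as asked, in the order asked, and still so for the second after the job is handed in, with the robot touching nothing.
Of thick_a, thick_b, slim_a, slim_b only 3 to 4 are there at a start; the rules pass over those that are not, and their reading is None.
Of offcut_a, offcut_b, offcut_c only 2 to 3 are there at a start; the rules pass over those that are not, and their reading is None.
At some moment in a run one of offcut_a, offcut_b, offcut_c may be knocked a few centimetres aside while the robot is not near it.
Once in a run the grip may slacken for a moment while it holds something.
It also fails if it takes over 200 s, if anything falls off the work surface, if the arm or the gripper's body presses on something with over 40 N, if the wrist force passes 120 N, or if a joint passes its speed limit or range.

### The arm

A 6-joint arm with a two-finger parallel gripper is mounted at the origin on a cart in front of the work surface, level with it; the furniture and walls round the work are solid. World frame = base frame: x ahead of the robot, y to its left, z up, the work surface at z = 0. Lengths are in m, angles in degrees, forces in N, time in s.
With the tool pointing down it reaches from about 0.35 to 0.975 m from the base axis. Payload 7.1 kg.
Tool frame: the origin (TCP) lies between the finger pads; the fingertips stand 25 mm ahead of it and the grasp point (between the pads) lies 6 mm ahead of it; z points along the fingers, y is the line along which they close (so a half turn about z gives the same grasp; the last joint's range is limited). The gripper opens to 88 mm and grips with 3 to 60 N. Pads are 20 mm wide; open, the fingers measure 115 mm over their backs; the gripper's body (75 mm by 178 mm) begins 61 mm behind the grasp point.
Start: joints at [-1.089, 24.242, 93.386, -0, 62.372, -1.089], TCP at [0.625, 0, 0.248] pointing down, gripper open.
Joint ranges: [-172.04, 172.04], [-51.8, 120.97], [4.93, 147.93], [-75.15, 255.16], [6.16, 154.13], [-145.62, 145.62]. Speed limits (degrees/s): [136.94, 136.94, 172.46, 180, 180, 180].

### API

Orientations are given as [roll, pitch, yaw] about the fixed x, y, z axes, in that order (R = Rz(yaw) Ry(pitch) Rx(roll)).
In Python, from plant import arm, eyes, job gives the robot as it stands.
- The arm moves only by the shell command python3 -m jog 'ROWS' [FORCE]. ROWS is JSON, a list that holds one entry, the list of rows, each a list of 5 numbers: the finger opening in mm, from 0 to 87.8, then the shift along the tool's x, y, z in mm, then the turn about the tool's z in rad. A call has exactly 5 rows; each row is the pose to reach, as a shift and turn from the pose commanded when the call began, along the tool's axes at that moment; what a row does not reach only later rows make up. A row lasts 1/10 s, in which the tool goes at most 50 mm and 8.59 degrees, less where a joint would pass 70% of its speed; a pose out of reach is approached as far as the arm can. A call with a gripper value outside its range is refused whole. The fingers move at their own pace and stop on an object; FORCE is the grip in N (left out, the last holds). Time passes only in rows, so rows that repeat a pose let the fingers close, or fill a call up. It gives the time, the measured TCP pose, the force, the opening and the grip force at its end, in the units of the state.
- arm.sense(): the state, without advancing time (a new reading comes with each control period).
- eyes.capture(name): name is "scene" or "top"; returns (picture, depth): 420x560x3 uint8, red, green, blue; 420x560 float32, m along the optical axis (not along the pixel's ray), 0 where there is no reading.
- eyes.camera_info(name): a dict with "fx", "fy", "cx", "cy" (pixels), "k1" (the pictures are not rectified: a ray, as slopes to the right and down, at radius r is drawn at 1 + k1 r^2 times it, then the intrinsics apply), "origin" and "rotation" of the camera in the world. Camera axes: x right, y down, z forward; pixel columns grow to the right and rows downward; lengths in m; the calibration is good to about 2 mm. A picture is of the moment at which its call begins. camera_info takes no time and is no camera call.
- job.close_job(): hands the job in; it is judged then, once.
The state is a dict: "clock": time; "joint_positions": joint angles; "joint_velocities": joint speeds; "effort": joint torques, N m; "tool_pos": TCP position; "tcp_rot": TCP orientation; "force": force on the tool from outside, world axes, zero at the start; "wrist_torque": the same for the moment, N m; "grip_width": finger opening in m; "finger_force": force on a finger pad.
Only numpy, scipy, OpenCV 4.12 (cv2) and the standard library are available. Lean on these libraries where they do the work, as an engineer would, in place of code of your own. Each camera call takes 0.05 s, during which the arm holds its last target. There are 200 camera calls.

## Working session

There is one attempt and no reset: what is moved stays moved. The work goes in short steps, Python scripts to look and compute and a shell command to move; the robot and the scene stay as the last step left them, time stands still between calls to the robot, and variables do not carry over. Pictures are saved under pics/ and viewed, at most 14 in all, crops included, and the job is handed in when it is done.

```bash
ls; mkdir -p pics
cat > h.py <<'E'
import numpy as np, cv2
from plant import arm, eyes, job
def cap(n, f=None):
    im,d=eyes.capture(n)
    if f: cv2.imwrite('pics/'+f, im[:,:,::-1])
    return im,d
def cloud(n,d):
    c=eyes.camera_info(n)
    v,u=np.mgrid[:d.shape[0],:d.shape[1]]
    x=(u-c['cx'])/c['fx'];y=(v-c['cy'])/c['fy']
    a,b=x.copy(),y.copy()
    for _ in range(8):
        s=1+c['k1']*(a*a+b*b);a=x/s;b=y/s
    P=np.stack([a*d,b*d,d],-1)@np.array(c['rotation']).T+np.array(c['origin'])
    P[d==0]=np.nan
    return P
E
python3 - <<'E'
from h import *
for n in('top','scene'):
    im,d=cap(n,n+'0.png'); np.save(n+'0.npy',cloud(n,d)); c=eyes.camera_info(n); print(n,c)
print(arm.sense())
E
```

```text
picsTraceback (most recent call last):
  File "<stdin>", line 3, in <module>
  File "h.py", line 14, in cloud
    P=np.stack([a*d,b*d,d],-1)@np.array(c['rotation']).T+np.array(c['origin'])
      ~~~~~~~~~~~~~~~~~~~~~~~~~~~~~~~~~~~~~~~~~~~~~~~~~~^~~~~~~~~~~~~~~~~~~~~~
ValueError: operands could not be broadcast together with shapes (420,560) (3,)
```

View pics/top0.png

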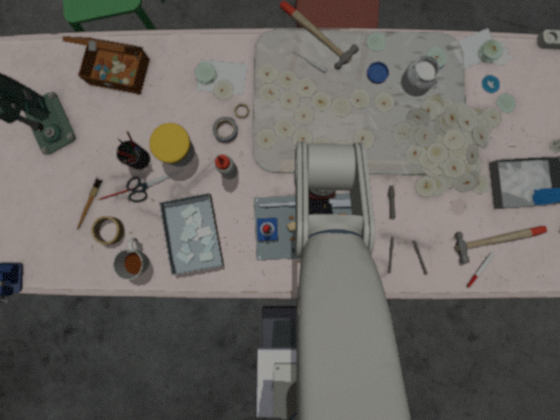

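The top view shows the tray at (192,235), the rack at about (290,228) with the bolt at (267,230), both partly hidden by the arm, and punches at (391,202), (390,255) and (420,257). The offcuts aren't visible yet. The rotation format needs fixing.

```bash
sed -i "s/    P=np.stack/    from scipy.spatial.transform import Rotation as Ro\n    r=np.array(c['rotation']); r=Ro.from_euler('xyz',r,degrees=True).as_matrix() if r.shape==(3,) else r\n    P=np.stack/; s/np.array(c\['rotation'\]).T/r.T/" h.py
python3 - <<'E'
from h import *
for n in('top','scene'):
    c=eyes.camera_info(n); print(n,c)
    im,d=cap(n,n+'1.png'); print(d.shape); 
    P=cloud(n,d); np.save(n+'1.npy',P)
    for u,v in [(192,235),(391,202),(450,280),(60,60)]: print(P[v,u])
print(arm.sense())
E
```

```text
top {'fx': 379.93087992137725, 'fy': 379.93087992137725, 'cx': 275.2684237873629, 'cy': 210.57193700596204, 'k1': -0.06846400316122736, 'origin': array([0.4893303 , 0.08608066, 1.21551544]), 'rotation': array([-175.34608642,    0.86038795,  -89.70977569])}
(420, 560)
[0.50808699 0.36814801 0.01731373]
[ 0.61571755 -0.26348405  0.01542542]
[ 0.36757499 -0.45543063 -0.00140914]
[ 1.11341849  0.85949202 -0.00638743]
scene {'fx': 493.9678831334276, 'fy': 493.9678831334276, 'cx': 278.08949447263115, 'cy': 207.5645548307533, 'k1': 0.04506062754176575, 'origin': array([-0.04379922, -0.63226088,  1.27046837]), 'rotation': array([-139.63207809,    0.69883776,  -40.8470824 ])}
(420, 560)
[0.36618632 0.29008945 0.001175  ]
[ 0.94491148 -0.04491645  0.0114547 ]
[ 0.81961997 -0.36577183  0.04187779]
[ 0.80710758  2.79867454 -0.77219202]
{'clock': 0.15, 'joint_positions': array([-1.08848609e+00,  2.42764238e+01,  9.34194357e+01,  1.13955238e-03,
        6.23706136e+01, -1.08868799e+00]), 'joint_velocities': array([ 0.02102725, -0.13898622, -0.21384165,  0.02509124,  0.09148877,
        0.06864084]), 'effort': array([ 9.52650989e-04, -5.44981134e+01, -2.73919362e+01,  6.45430083e-02,
        2.04369903e-02, -3.19723256e-05]), 'tool_pos': array([6.24619121e-01, 3.94310857e-05, 2.47071192e-01]), 'tcp_rot': array([-1.79933558e+02, -2.27179983e-03,  8.99996715e+01]), 'force': array([ 0.41022365,  0.04641125, -0.68905257]), 'wrist_torque': array([ 0.02222057, -0.00577433, -0.02093471]), 'finger_force': 0.0, 'grip_width': 0.08742996849380257}
```

View pics/scene1.png

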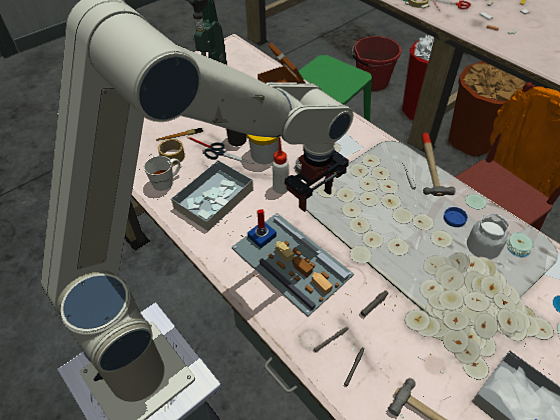

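The scene view shows three offcuts lying on the rack at about (283,250), (303,264) and (322,281). The lever is upright at (261,220). One thick punch is at (373,303) and two slim ones are at (330,340) and (353,366). I'll move the arm left so the rack can be measured.

```bash
python3 -m jog '[[[87,0,0,-40,0],[87,0,0,-80,0],[87,40,-10,-100,0],[87,80,-20,-100,0],[87,120,-40,-100,0]]]'
python3 -m jog '[[[87,45,-20,0,0],[87,90,-40,0,0],[87,135,-60,0,0],[87,180,-80,0,0],[87,225,-100,0,0]]]'
python3 -m jog '[[[87,40,-20,0,0],[87,80,-35,0,0],[87,105,-35,0,0],[87,105,-35,0,0],[87,105,-35,0,0]]]'
python3 - <<'E'
from h import *
print(arm.sense()['tool_pos'])
for n in('top','scene'):
    im,d=cap(n,n+'2_.png'); np.save(n+'2.npy',cloud(n,d))
    np.save(n+'2i.npy',im)
    crop=im[165:295,230:450] if n=='top' else im[180:400,160:460]
    crop=cv2.resize(crop[:,:,::-1],None,fx=3.6 if n=='top' else 2.66,fy=3.6 if n=='top' else 2.66,interpolation=cv2.INTER_CUBIC)
    print(crop.shape);cv2.imwrite('pics/'+n+'2.png',np.clip(crop*1.5,0,255))
E
```

```text
clock: 0.65
tool_pos: [0.5854, 0.1211, 0.3484]
tcp_rot: [179.9, -0.0, 89.9]
force: [0.3, 0.9, -0.2]
grip_width: 0.087
finger_force: 0.0
clock: 1.15
tool_pos: [0.4837, 0.3466, 0.3476]
tcp_rot: [-180.0, 0.0, 90.0]
force: [0.5, -0.2, 1.0]
grip_width: 0.0868
finger_force: 0.0
clock: 1.65
tool_pos: [0.4497, 0.4499, 0.347]
tcp_rot: [-180.0, 0.1, 90.1]
force: [0.9, -0.5, 0.3]
grip_width: 0.087
finger_force: 0.0
[0.44966171 0.4498505  0.34704828]
(468, 792, 3)
(585, 798, 3)[ WARN:0@0.967] global loadsave.cpp:1063 imwrite_ Unsupported depth image for selected encoder is fallbacked to CV_8U.
```

View pics/top2.png

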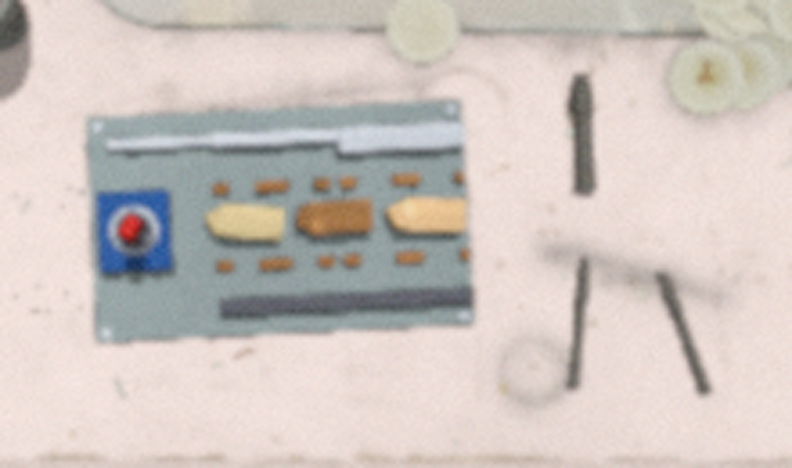

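View pics/scene2.png

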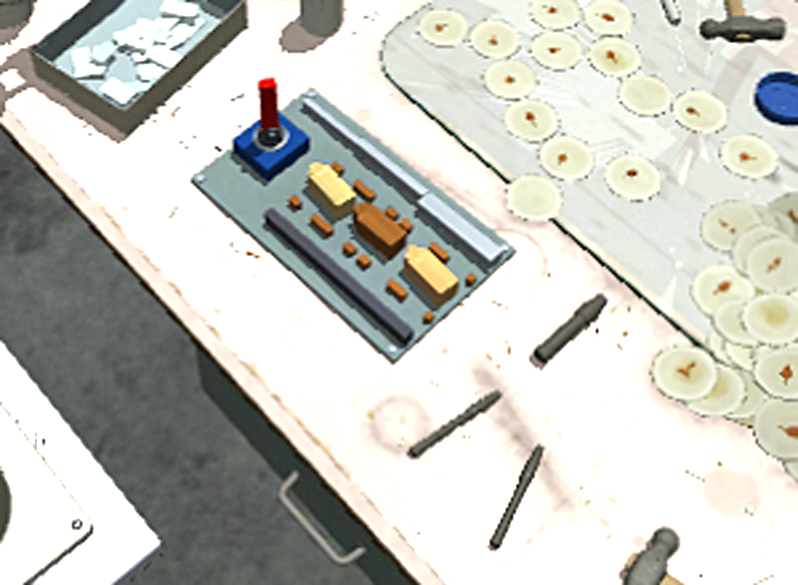

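The top view shows the rack plate with its corners at roughly crop pixels (90,118), (460,100), (472,322) and (98,340). The slim slots sit nearer the bolt and the thick slots on the right, where the jaw steps out. Three offcuts lie across the slots between the combs. One thick punch is at (583,135) and two slim ones at (578,322) and (683,330). Next I'll measure positions by segmenting these by colour and intersecting the pixel rays with known heights.

```bash
cat >> h.py <<'E'
from scipy.spatial.transform import Rotation as Ro
def onplane(n,uv,z):
    c=eyes.camera_info(n); uv=np.atleast_2d(uv).astype(float)
    xy=(uv-[c['cx'],c['cy']])/[c['fx'],c['fy']]; ab=xy.copy()
    for _ in range(10): ab=xy/(1+c['k1']*(ab**2).sum(1,keepdims=True))
    r=np.array(c['rotation']); r=Ro.from_euler('xyz',r,degrees=True).as_matrix() if r.shape==(3,) else r
    D=np.c_[ab,np.ones(len(ab))]@r.T; o=np.array(c['origin'])
    return (o+D*((z-o[2])/D[:,2])[:,None])[:,:2]
def blobs(n,mask,z,roi,amin=30):
    m=np.zeros(mask.shape,np.uint8); u0,v0,u1,v1=roi; m[v0:v1,u0:u1]=mask[v0:v1,u0:u1]
    k,l,s,_=cv2.connectedComponentsWithStats(m)
    for i in range(1,k):
        if s[i,4]<amin: continue
        vu=np.argwhere(l==i); uv=vu[:,::-1]
        w=onplane(n,uv,z)
        (c,wh,a)=cv2.minAreaRect((w*1000).astype(np.float32))
        if wh[0]<wh[1]: a+=90; wh=wh[::-1]
        a=(a+90)%180-90
        print(n,'px',uv.mean(0).round(),'n',s[i,4],'rect c',np.round(c,1),'mean',(w.mean(0)*1000).round(1),'LxW',np.round(wh,1),'dir',round(a,1))
E
cat > meas.py <<'E'
from h import *
import sys
def hsv(im): return cv2.cvtColor(im,cv2.COLOR_RGB2HSV).astype(int)
def run(tag,n):
    im=np.load(n+tag+'i.npy'); H=hsv(im)
    h,s,v=H[...,0],H[...,1],H[...,2]
    roi=(230,170,450,295) if n=='top' else (200,200,400,395)
    R=im.astype(int)
    print('dark'); blobs(n,(v<90)&(s<90),.008,(375,180,450,290) if n=='top' else (300,280,400,395))
    print('wood'); blobs(n,(h>8)&(h<28)&(s>85)&(v>60),.025 ,(280,200,360,250) if n=='top' else(270,230,345,300),60)
    print('blue'); blobs(n,(h>100)&(h<130)&(s>130),.034,roi)
    print('red'); blobs(n,((h<8)|(h>172))&(s>150)&(v>80),.137,roi,8)
    print('plate'); blobs(n,(R[...,1]>=R[...,0]-1)&(v<175)&(v>60),.008,roi,2000)
if __name__=='__main__':
    for n in('top','scene'): run(sys.argv[1],n)
E
python3 meas.py 2
python3 - <<'E'
from h import *
for n in('top','scene'):
    im=np.load(n+'2i.npy'); pts=[(262,200),(240,260),(345,215),(391,202),(300,180)] if n=='top' else [(240,250),(300,300),(375,300)]
    for u,v in pts: print(n,u,v,im[v,u],np.load(n+'2.npy')[v,u].round(3))
E
```

```text
dark
top px [391. 202.] n 147 rect c [ 616.7 -265.3] mean [ 617.7 -266.3] LxW [103.  17.] dir 1.3
top px [390. 254.] n 65 rect c [ 449.4 -260.2] mean [ 450.3 -260.3] LxW [111.4   6.4] dir -6.9
top px [419. 256.] n 79 rect c [ 441.6 -352.7] mean [ 443.9 -352.4] LxW [107.6   9.4] dir 19.0
wood
top px [323. 225.] n 165 rect c [541.4 -43.8] mean [541.3 -45. ] LxW [59.7 25.1] dir -89.8
top px [349. 225.] n 132 rect c [ 543.2 -123.7] mean [ 542.4 -126.4] LxW [62.8 22. ] dir -89.8
blue
top px [267. 230.] n 207 rect c [527.9 129.7] mean [525.8 129.5] LxW [68.2 56.1] dir 0.5
red
top px [266. 228.] n 25 rect c [527.  129.6] mean [527.3 129.5] LxW [16.5 11.4] dir -26.2
plate
top px [305. 226.] n 5481 rect c [540.2   3. ] mean [539.6  10.6] LxW [333.5 199.6] dir -87.1
dark
scene px [317. 289.] n 57 rect c [ 527.4 -122.9] mean [ 526.8 -125.1] LxW [60.7 17.5] dir -83.3
scene px [338. 287.] n 39 rect c [ 565.5 -155.8] mean [ 577.2 -158. ] LxW [94.2 13. ] dir 5.6
scene px [307. 303.] n 206 rect c [ 470.7 -142.6] mean [ 473.8 -139.2] LxW [71.4 68.2] dir -63.1
scene px [374. 303.] n 217 rect c [ 618.7
[... 798 characters left out ...]
 LxW [18.1 11.7] dir -41.4
plate
scene px [364. 230.] n 4433 rect c [739.  -44.5] mean [794.4 -61.6] LxW [346.2 320.3] dir 40.2
scene px [290. 261.] n 3717 rect c [538.3   7.7] mean [533.6   5.4] LxW [343.9 199.8] dir -86.9
scene px [233. 348.] n 3727 rect c [205.  -74.3] mean [ 231.6 -101. ] LxW [455.  185.9] dir 87.8
top 262 200 [102 112 113] [0.622 0.147 0.005]
top 240 260 [161 150 147] [0.43  0.216 0.   ]
top 345 215 [103  79  60] [ 0.574 -0.116  0.018]
top 391 202 [70 67 64] [ 0.615 -0.263  0.019]
top 300 180 [156 146 142] [ 0.688  0.025 -0.001]
scene 240 250 [ 99 115 113] [0.442 0.135 0.011]
scene 300 300 [43 50 50] [ 0.465 -0.117  0.008]
scene 375 300 [61 59 54] [ 0.62  -0.263  0.022]
```

Run:
```python
from h import *
P=np.load('top2.npy'); im=np.load('top2i.npy')
x,y,z=P[...,0],P[...,1],P[...,2]
m=((z>.030)&(z<.06)&(x>.49)&(x<.58)&(y>-.18)&(y<.085)).astype(np.uint8)
k,l,s,c=cv2.connectedComponentsWithStats(m)
def rect(w):
    c,wh,a=cv2.minAreaRect((w*1000).astype(np.float32)); return np.round(c,1),np.round(wh,1),round(a,1)
for i in range(1,k):
    if s[i,4]<20: continue
    q=P[l==i]; print('off',s[i],q.mean(0).round(4),np.median(q[:,2]).round(4),rect(q[:,:2]),rect(onplane('top',np.argwhere(l==i)[:,::-1],.038)))
m=(z>.04)&(z<.065)&(x>.38)&(x<.65)&(y>.24)&(y<.46); q=P[m]; print('tray rim',rect(q[:,:2]),np.percentile(q[:,2],[5,50,95]))
m=(z>.12)&(z<.15)&(x>.49)&(x<.58)&(y>.1)&(y<.16);print('lever',m.sum(),P[m].mean(0))
S=np.load('scene2.npy');m=(S[...,2]>.075)&(S[...,2]<.15)&(S[...,0]>.48)&(S[...,0]<.58)&(S[...,1]>.08)&(S[...,1]<.18)
q=S[m]; print('sc lever',m.sum(),q.mean(0),[q[(q[:,2]>a)&(q[:,2]<a+.02)].mean(0).round(4) for a in(.075,.095,.115)])
# bench bias
m=(x>.35)&(x<.42)&(y>-.2)&(y<.2);print('bench',np.median(z[m]))
H=cv2.cvtColor(im,cv2.COLOR_RGB2HSV).astype(int)
blobs('top',(H[...,0]>5)&(H[...,0]<28)&(H[...,1]>75),.020,(280,205,365,245),4)
```

```text
off [287 221  22  11 182] [0.5371 0.032  0.0376] 0.0376 (array([537.7,  34.6]), array([66.3, 28. ]), 85.8) (array([537.5,  34.7]), array([66.2, 28. ]), 85.8)
off [312 220  22  10 181] [ 0.5419 -0.0447  0.0379] 0.0377 (array([542.3, -42.6]), array([27.9, 65.5]), 0.8) (array([542.4, -42.4]), array([27.9, 65.3]), 0.2)
off [338 220  21   9 173] [ 0.5441 -0.1241  0.0377] 0.0376 (array([ 544.3, -122.1]), array([25.1, 62.7]), 0.4) (array([ 544.2, -121.6]), array([24.8, 62.3]), 0.2)
tray rim (array([512.9, 368.2]), array([233. , 163.2]), 11.1) [0.0411106  0.04967311 0.05441224]
lever 34 [0.52884665 0.12942817 0.13590807]
sc lever 110 [0.52550223 0.12700106 0.11291493] [array([0.5244, 0.1267, 0.0862]), array([0.5253, 0.126 , 0.1053]), array([0.5254, 0.1263, 0.1249])]
bench -0.00045073417958929607
top px [342. 214.] n 16 rect c [ 573.7 -106.2] mean [ 575.  -106.8] LxW [19.2  9.3] dir -78.5
top px [305. 216.] n 23 rect c [569.1  10.9] mean [568.7  11.4] LxW [25.3  8.7] dir -78.5
top px [319. 216.] n 8 rect c [569.9 -33.4] mean [570.3 -33. ] LxW [6.4 6.3] dir -0.2
top px [326. 215.] n 9 rect c [
[... 253 characters left out ...]
168 rect c [ 543.2 -124.7] mean [ 542.9 -126.4] LxW [63.8 27.7] dir 85.4
top px [298. 227.] n 109 rect c [536.6  35.9] mean [535.8  33.5] LxW [56.6 22. ] dir -89.8
top px [343. 236.] n 19 rect c [ 507.3 -108.6] mean [ 507.3 -109.6] LxW [18.9  6.3] dir -89.8
top px [358. 236.] n 4 rect c [ 509.  -157.4] mean [ 509.  -157.4] LxW [3.2 3.1] dir -89.8
top px [306. 238.] n 23 rect c [500.6   7.6] mean [500.9   7.5] LxW [25.1  6.3] dir -89.8
top px [320. 237.] n 9 rect c [503.1 -37.1] mean [503.6 -37.3] LxW [8.9 6.6] dir -45.0
top px [328. 237.] n 10 rect c [504.  -59.8] mean [504.6 -59.8] LxW [9.4 6.3] dir -89.8
top px [292. 238.] n 6 rect c [498.8  51.6] mean [498.8  51.6] LxW [6.3 3.1] dir -89.7
```

Measurements so far, in mm:

| Item | Position | Notes |
|---|---|---|
| Rack comb middle | about (535, 3) | yaw +2.8° |
| Offcuts | (537.5, 34.7), (542, -42.5), (544, -122) | along world y, tops at 38 |
| Tray | (513, 368) | long side near world x |

I'll take the pale offcut first.

```bash
python3 -m jog '[[[50,-45,10,0,0],[50,-90,20,0,0],[50,-135,30,0,0],[50,-180,40,0,0],[50,-225,50,0,0]]]' 25 >/dev/null
python3 -m jog '[[[50,-45,10,0,0],[50,-90,20,0,0],[50,-135,30,0,0],[50,-175,37,10,0],[50,-191,37,40,0]]]' >/dev/null
python3 -m jog '[[[50,0,0,45,0.03],[50,0,0,90,0.06],[50,0,0,135,0.06],[50,0,0,180,0.06],[50,0,0,220,0.06]]]' 
python3 -m jog '[[[50,0,0,20,0],[50,0,0,38,0],[50,0,0,38,0],[20,0,0,38,0],[10,0,0,38,0]]]' 
python3 -m jog '[[[10,0,0,0,0],[10,0,0,0,0],[10,0,0,0,0],[10,0,0,-10,0],[10,0,0,-40,0]]]'
```

```text
clock: 3.25
tool_pos: [0.5362, 0.0326, 0.0862]
tcp_rot: [-180.0, 0.0, 86.4]
force: [0.7, -0.6, -0.4]
grip_width: 0.0497
finger_force: 0.0
clock: 3.75
tool_pos: [0.5377, 0.0336, 0.051]
tcp_rot: [179.9, -0.0, 86.5]
force: [0.7, 0.1, 0.8]
grip_width: 0.0373
finger_force: 0.0
clock: 4.25
tool_pos: [0.5353, 0.034, 0.0888]
tcp_rot: [-179.7, 0.0, 86.6]
force: [0.1, 1.0, -0.2]
grip_width: 0.0278
finger_force: 25.0
```

```bash
python3 -m jog '[[[10,0,0,-45,0],[10,0,0,-90,0],[10,10,-5,-125,0],[10,40,-15,-135,0],[10,80,-25,-135,0]]]' >/dev/null
python3 -m jog '[[[10,45,-15,0,0],[10,90,-30,0,0],[10,135,-45,0,0],[10,180,-60,0,0],[10,215,-75,0,0]]]' 
python3 -m jog '[[[10,22,-1,40,0],[10,22,-1,80,0],[10,22,-1,125,0],[10,22,-1,165,0],[10,22,-1,165,0]]]'
python3 -m jog '[[[50,0,0,0,0],[50,0,0,0,0],[50,0,0,0,0],[50,0,0,-30,-0.06],[50,0,0,-75,-0.06]]]'
```

```text
clock: 5.25
tool_pos: [0.4539, 0.337, 0.2256]
tcp_rot: [180.0, -0.1, 86.6]
force: [1.3, 0.0, -0.4]
grip_width: 0.0276
finger_force: 25.0
clock: 5.75
tool_pos: [0.4519, 0.3544, 0.0555]
tcp_rot: [-179.6, 0.4, 86.6]
force: [0.1, -0.2, -0.3]
grip_width: 0.0277
finger_force: 25.0
clock: 6.25
tool_pos: [0.4543, 0.3558, 0.1352]
tcp_rot: [-179.9, 0.1, 90.1]
force: [-0.0, -0.0, 0.4]
grip_width: 0.0498
finger_force: 0.0
```

```bash
cat > off.py <<'E'
from h import *
im,d=eyes.capture('top'); P=cloud('top',d); x,y,z=P[...,0],P[...,1],P[...,2]
np.save('topNi.npy',im); print('tool',arm.sense()['tool_pos'].round(4))
m=((z>.022)&(z<.06)&(x>.36)&(x<.75)&(y>-.45)&(y<.42)).astype(np.uint8)
k,l,s,c=cv2.connectedComponentsWithStats(m)
for i in range(1,k):
    if s[i,4]<40: continue
    q=P[l==i]; c,wh,a=cv2.minAreaRect((q[:,:2]*1000).astype(np.float32)); print(s[i,4],q.mean(0).round(3),np.round(c,1),np.round(wh,1),round(a,1))
E
python3 -m jog '[[[50,0,0,-40,0],[50,0,0,-85,0],[50,-30,5,-90,0],[50,-60,10,-90,0],[50,-80,20,-90,0]]]'; python3 off.py
```

```text
clock: 6.75
tool_pos: [0.4752, 0.2753, 0.2274]
tcp_rot: [179.8, -0.1, 90.0]
force: [1.0, -0.2, 0.4]
grip_width: 0.0498
finger_force: 0.0
tool [0.4766 0.2734 0.2272]
42 [0.738 0.396 0.042] [737.1 398.5] [ 6.  44.7] 27.0
471 [ 0.721 -0.416  0.034] [ 710.  -406.4] [87.1 79.9] 90.0
49 [0.7   0.242 0.04 ] [704.1 244.4] [22.3 54.5] 36.1
118 [0.624 0.35  0.042] [627.  355.7] [120.4  46.1] 77.0
452 [ 0.611 -0.035  0.028] [606.7  -1.6] [ 22.4 308.7] 3.0
396 [0.528 0.13  0.035] [528.2 130. ] [68.9 62.8] 0.4
185 [ 0.542 -0.045  0.038] [542.4 -42.6] [28.2 65.8] 0.6
178 [ 0.544 -0.124  0.037] [ 543.  -121.1] [27.7 64.2] 0.2
316 [ 0.469 -0.053  0.028] [469.2 -54.3] [ 14.  218.9] 3.0
```

```bash
python3 -m jog '[[[50,-45,10,0,0],[50,-90,20,0,0],[50,-135,30,0,0],[50,-180,40,0,0],[50,-225,50,0,0]]]' >/dev/null
python3 -m jog '[[[50,-45,9,10,0],[50,-94,18,40,0],[50,-94,18,80,0],[50,-94,18,125,0],[50,-94,18,145,0]]]' 
python3 -m jog '[[[50,0,0,20,0],[50,0,0,32,0],[50,0,0,32,0],[20,0,0,32,0],[10,0,0,32,0]]]' 
python3 -m jog '[[[10,0,0,0,0],[10,0,0,0,0],[10,0,0,0,0],[10,0,0,-10,0],[10,0,0,-40,0]]]' 
python3 -m jog '[[[10,0,0,-45,0],[10,0,0,-90,0],[10,10,0,-135,0],[10,50,0,-135,0],[10,90,0,-135,0]]]' >/dev/null
python3 -m jog '[[[10,45,-4,0,0],[10,90,-8,0,0],[10,135,-12,0,0],[10,180,-16,0,0],[10,225,-20,0,0]]]' 
python3 -m jog '[[[10,45,-4,0,0],[10,95,-10,40,0],[10,95,-10,85,0],[10,95,-10,125,0],[10,95,-10,165,0]]]'
python3 -m jog '[[[10,0,0,0,0],[50,0,0,0,0],[50,0,0,0,0],[50,0,0,-30,0],[50,0,0,-75,0]]]'
```

```text
clock: 7.8
tool_pos: [0.5421, -0.0429, 0.0779]
tcp_rot: [-179.9, -0.0, 89.9]
force: [-0.9, 0.5, 0.0]
grip_width: 0.05
finger_force: 0.0
clock: 8.3
tool_pos: [0.5442, -0.0425, 0.049]
tcp_rot: [179.9, 0.0, 90.0]
force: [0.3, -0.3, 0.2]
grip_width: 0.037
finger_force: 0.0
clock: 8.8
tool_pos: [0.5415, -0.0423, 0.0867]
tcp_rot: [-179.7, -0.0, 90.0]
force: [1.2, 0.3, -0.5]
grip_width: 0.0275
finger_force: 24.7
clock: 9.8
tool_pos: [0.5226, 0.2743, 0.2235]
tcp_rot: [180.0, -0.0, 90.0]
force: [0.5, 0.0, -1.2]
grip_width: 0.028
finger_force: 24.7
clock: 10.3
tool_pos: [0.5124, 0.3681, 0.0563]
tcp_rot: [-180.0, 0.0, 90.1]
force: [0.3, -0.1, -0.6]
grip_width: 0.0279
finger_force: 24.7
clock: 10.8
tool_pos: [0.5128, 0.3669, 0.1341]
tcp_rot: [-179.9, 0.0, 90.0]
force: [0.4, 1.0, -0.5]
grip_width: 0.0498
finger_force: 0.0
```

```bash
python3 -m jog '[[[50,0,0,-40,0],[50,0,0,-85,0],[50,-30,0,-90,0],[50,-60,0,-90,0],[50,-90,0,-90,0]]]'; python3 off.py
```

```text
clock: 11.3
tool_pos: [0.5142, 0.2771, 0.2268]
tcp_rot: [179.7, -0.2, 90.0]
force: [-0.3, 0.0, -0.6]
grip_width: 0.0498
finger_force: 0.0
tool [0.5135 0.2731 0.2261]
41 [0.738 0.397 0.042] [737.1 398.2] [ 6.7 43.7] 26.4
481 [ 0.721 -0.416  0.034] [ 710.2 -405.2] [89.3 79.5] 90.0
50 [0.7   0.243 0.041] [703.7 244. ] [23.5 54.5] 36.7
461 [ 0.611 -0.034  0.028] [606.5  -1.8] [ 22.5 308.8] 3.1
399 [0.529 0.13  0.035] [528.2 130. ] [68.9 62.8] 0.4
183 [ 0.541 -0.097  0.038] [541.1 -95.9] [25.3 65.6] 0.3
311 [ 0.469 -0.054  0.028] [469.1 -54. ] [ 14.  218.2] 3.0
44 [0.45  0.339 0.032] [450.4 340.7] [ 9.4 33.7] 0.3
```

Offcut C has been knocked to (541, -96), so I'm correcting the target.

```bash
python3 -m jog '[[[50,-45,5,0,0],[50,-90,10,0,0],[50,-135,15,0,0],[50,-180,20,0,0],[50,-225,25,0,0]]]' >/dev/null
python3 -m jog '[[[50,-45,4,10,0],[50,-95,4,40,0],[50,-140,4,70,0],[50,-148,4,110,0],[50,-148,4,145,0]]]' 
python3 -m jog '[[[50,0,0,20,0],[50,0,0,32,0],[50,0,0,32,0],[20,0,0,32,0],[10,0,0,32,0]]]' 
python3 -m jog '[[[10,0,0,0,0],[10,0,0,0,0],[10,0,0,0,0],[10,0,0,-10,0],[10,0,0,-40,0]]]' 
python3 -m jog '[[[10,0,0,-45,0],[10,0,0,-90,0],[10,10,0,-135,0],[10,50,-5,-135,0],[10,90,-10,-135,0]]]' >/dev/null
python3 -m jog '[[[10,45,-5,0,0],[10,90,-10,0,0],[10,135,-15,0,0],[10,180,-20,0,0],[10,225,-20,0,0]]]' 
python3 -m jog '[[[10,45,0,0,0],[10,90,15,0,0],[10,135,40,0,0],[10,155,55,0,0],[10,159,58,0,0]]]'
python3 -m jog '[[[10,0,0,45,0],[10,0,0,90,0],[10,0,0,135,0],[10,0,0,165,0],[10,0,0,165,0]]]'
python3 -m jog '[[[10,0,0,0,0],[50,0,0,0,0],[50,0,0,0,0],[50,0,0,-40,0],[50,0,0,-85,0]]]' 
python3 -m jog '[[[50,0,0,-45,0],[50,0,0,-85,0],[50,0,0,-90,0],[50,0,-45,-90,0],[50,0,-90,-90,0]]]' >/dev/null
python3 off.py
python3 - <<'E'
from h import *
im=np.load('topNi.npy')
c=cv2.resize(np.clip(im[165:295,150:450,::-1]*1.5,0,255),None,fx=2.66,fy=2.66,interpolation=cv2.INTER_CUBIC);cv2.imwrite('pics/top3.png',c)
E
```

```text
clock: 12.35
tool_pos: [0.5436, -0.0986, 0.0788]
tcp_rot: [179.7, 0.1, 89.8]
force: [0.5, 0.9, 0.4]
grip_width: 0.0498
finger_force: 0.0
clock: 12.85
tool_pos: [0.5433, -0.0955, 0.0474]
tcp_rot: [179.8, 0.0, 90.0]
force: [-0.4, 0.6, -0.9]
grip_width: 0.0375
finger_force: 0.0
clock: 13.35
tool_pos: [0.5404, -0.0951, 0.0846]
tcp_rot: [-179.7, -0.1, 90.0]
force: [0.7, -0.6, -0.5]
grip_width: 0.0281
finger_force: 25.0
clock: 14.35
tool_pos: [0.5112, 0.2212, 0.2215]
tcp_rot: [180.0, -0.0, 90.0]
force: [1.3, -0.1, -0.8]
grip_width: 0.0278
finger_force: 25.0
clock: 14.85
tool_pos: [0.5711, 0.3812, 0.2211]
tcp_rot: [179.9, -0.1, 90.1]
force: [-0.6, -0.1, -0.2]
grip_width: 0.0279
finger_force: 2.5
clock: 15.35
tool_pos: [0.5667, 0.3755, 0.0514]
tcp_rot: [-179.5, 0.3, 90.0]
force: [0.4, -0.7, -0.6]
grip_width: 0.0282
finger_force: 25.0
clock: 15.85
tool_pos: [0.5695, 0.378, 0.1415]
tcp_rot: [-179.9, 0.1, 90.0]
force: [1.0, 0.5, 1.0]
grip_width: 0.0497
finger_force: 0.0
tool [0.4722 0.377  0.2303]
42 [0.737 0.397 0.041] [737.2 398.4] [ 6.2 44.7] 23.8
478 [ 0.721 -0.416  0.034] [ 711.5 -403.4] [76.9 92.9] 0.0
53 [0.7   0.243 0.04 ] [703.6 244.2] [22.9 54.5] 35.8
263 [0.549 0.316 0.043] [518. 342.] [233.1 109.8] 11.9
452 [ 0.611 -0.037  0.028] [607.5  -1.9] [ 22.3 309.3] 2.7
185 [0.574 0.376 0.032] [577.2 379.3] [32.6 68.5] 0.4
397 [0.529 0.13  0.035] [528.1 129.9] [68.7 62.6] 0.4
187 [0.515 0.365 0.032] [516.3 366. ] [66.9 31.4] 87.6
312 [ 0.469 -0.053  0.028] [469.1 -54. ] [ 14.1 218.3] 2.9
187 [0.455 0.354 0.032] [455.4 357.8] [68.6 30. ] 84.3[ WARN:0@0.222] global loadsave.cpp:1063 imwrite_ Unsupported depth image for selected encoder is fallbacked to CV_8U.
```

View pics/top3.png

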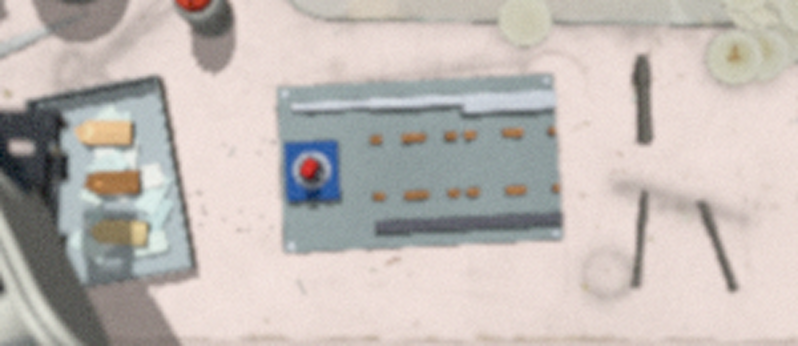

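The image shows all three offcuts inside the tray at crop pixels (108,132), (112,183) and (120,233), and the rack is empty. Next is the thick punch, which I'll reach by turning the tool 88° clockwise.

```bash
python3 -m jog '[[[60,-45,10,0,0],[60,-90,20,0,0],[60,-135,30,0,0],[60,-180,40,0,0],[60,-225,50,0,0]]]' >/dev/null
python3 -m jog '[[[60,-45,10,0,0],[60,-90,20,0,0],[60,-135,30,0,0],[60,-180,40,0,0],[60,-225,50,0,0]]]' >/dev/null
python3 -m jog '[[[60,-45,10,0,0.145],[60,-90,20,0,0.29],[60,-135,30,0,0.435],[60,-180,38,0,0.58],[60,-193,38,0,0.725]]]' 
python3 -m jog '[[[60,0,0,0,0.145],[60,0,0,0,0.29],[60,0,0,0,0.435],[60,0,0,30,0.58],[60,0,0,60,0.725]]]' 
python3 -m jog '[[[50,0,0,20,0.089],[50,0,0,20,0.089],[50,0,0,20,0.089],[50,0,0,20,0.089],[50,0,0,20,0.089]]]'
python3 - <<'E'
from h import *
s=arm.sense();print(s['tool_pos'],s['tcp_rot'],s['joint_positions'])
im,d=eyes.capture('scene');np.save('scene4i.npy',im)
H=cv2.cvtColor(im,cv2.COLOR_RGB2HSV).astype(int)
blobs('scene',(H[...,2]<90)&(H[...,1]<90),.008,(310,280,400,395),60)
E
```

```text
clock: 17.9
tool_pos: [0.6187, -0.269, 0.2311]
tcp_rot: [179.9, 0.0, 47.9]
force: [0.4, -0.5, -0.2]
grip_width: 0.0603
finger_force: 0.0
clock: 18.4
tool_pos: [0.6189, -0.265, 0.1715]
tcp_rot: [179.9, -0.2, 6.6]
force: [0.3, -0.7, -0.0]
grip_width: 0.0597
finger_force: 0.0
clock: 18.9
tool_pos: [0.619, -0.2649, 0.1524]
tcp_rot: [179.9, -0.1, 1.9]
force: [0.1, -0.4, 0.5]
grip_width: 0.0503
finger_force: 0.0
[ 0.61901517 -0.26486805  0.15236403] [ 1.79933200e+02 -1.36954730e-01  1.88611741e+00] [-2.41781898e+01  3.44008949e+01  9.03394576e+01  2.05908109e-04
  5.51072705e+01  6.39356551e+01]
scene px [374. 303.] n 194 rect c [ 618.6 -264.4] mean [ 617.5 -264.6] LxW [109.3  21. ] dir 0.9
scene px [334. 338.] n 186 rect c [ 449.2 -260.1] mean [ 456.7 -263.3] LxW [119.3  37.1] dir -20.2
scene px [355. 360.] n 203 rect c [ 445.9 -350.1] mean [ 453.2 -343.8] LxW [129.5  33.9] dir 33.0
```

```bash
python3 -m jog '[[[50,0,0,40,0],[50,0,0,80,0],[50,0,0,110,0],[50,0,0,122,0],[50,0,0,122,0]]]' 
python3 -m jog '[[[15,0,0,0,0],[10,0,0,0,0],[10,0,0,0,0],[10,0,0,0,0],[10,0,0,0,0]]]' 35
python3 -m jog '[[[10,0,0,-30,0],[10,0,0,-70,0],[10,0,0,-70,0],[10,0,0,-70,0],[10,0,0,-70,0]]]'
python3 - <<'E'
from h import *
s=arm.sense();print(s['tool_pos'],s['tcp_rot'])
for n in('top','scene'):
    im,d=eyes.capture(n);P=cloud(n,d);z=P[...,2]
    H=cv2.cvtColor(im,cv2.COLOR_RGB2HSV).astype(int)
    if n=='scene': blobs(n,(H[...,2]<90)&(H[...,1]<90),.08,(310,220,420,330),60)
E
```

```text
clock: 19.45
tool_pos: [0.6179, -0.2643, 0.0279]
tcp_rot: [-180.0, 0.1, 1.8]
force: [0.0, -0.8, 0.0]
grip_width: 0.0503
finger_force: 0.0
clock: 19.95
tool_pos: [0.6188, -0.2649, 0.0298]
tcp_rot: [180.0, -0.1, 1.8]
force: [-1.2, -0.9, 6.0]
grip_width: 0.0211
finger_force: 35.0
clock: 20.45
tool_pos: [0.6172, -0.264, 0.0975]
tcp_rot: [-179.9, 0.1, 1.8]
force: [-0.8, 0.7, -1.6]
grip_width: 0.021
finger_force: 35.0
[ 0.61723966 -0.26403539  0.09747955] [-1.79944931e+02  1.08228495e-01  1.82327366e+00]
scene px [381. 250.] n 3052 rect c [ 730.4 -192.9] mean [ 728.2 -179.5] LxW [302.9 260.1] dir 61.1
scene px [328. 268.] n 232 rect c [ 553.  -115.3] mean [ 567.4 -122.3] LxW [150.6  72.8] dir -81.5
```

```bash
python3 -m jog '[[[10,-20,-35,0,0],[10,-40,-75,0,-0.02],[10,-60,-115,0,-0.02],[10,-72,-132,0,-0.02],[10,-72,-132,0,-0.02]]]' 
python3 -m jog '[[[10,0,0,15,0],[10,0,0,30,0],[10,0,0,40,0],[10,0,0,40,0],[10,0,0,40,0]]]'
python3 - <<'E'
from h import *
s=arm.sense();print(s['tool_pos'],s['tcp_rot'])
im,d=eyes.capture('scene')
cv2.imwrite('pics/s5.png',cv2.resize(im[215:345,230:430,::-1],None,fx=4,fy=4,interpolation=cv2.INTER_CUBIC))
E
```

```text
clock: 21.05
tool_pos: [0.5392, -0.1324, 0.0974]
tcp_rot: [-179.9, 0.3, 3.1]
force: [0.5, -0.3, -0.7]
grip_width: 0.0205
finger_force: 35.0
clock: 21.55
tool_pos: [0.5418, -0.1353, 0.0578]
tcp_rot: [-180.0, 0.1, 2.9]
force: [0.4, -0.5, -1.2]
grip_width: 0.0203
finger_force: 35.0
[ 0.54181981 -0.13528853  0.05779279] [-1.79977266e+02  7.23545530e-02  2.92455503e+00]
```

View pics/s5.png

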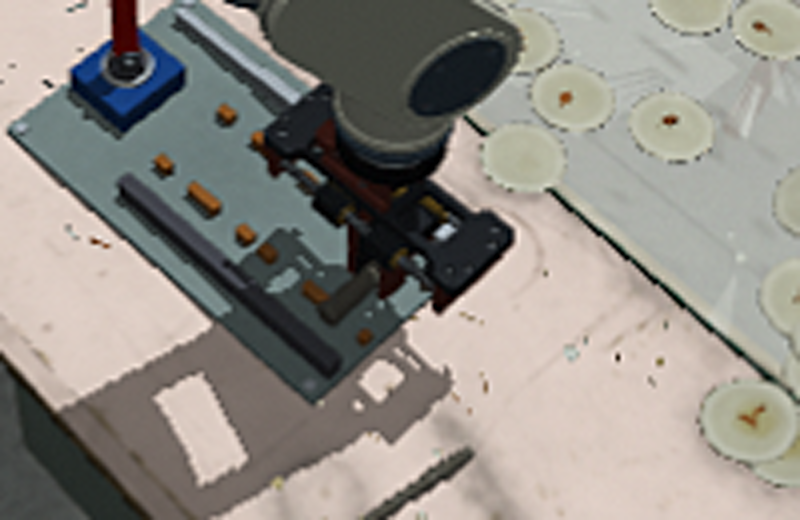

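The punch end, at crop pixel (340,302), is entering the outer wide notch between comb pieces (315,290) and (365,335). I'll lower it.

```bash
python3 -m jog '[[[10,0,0,8,0],[10,0,0,15,0],[10,0,0,20,0],[10,0,0,21,0],[10,0,0,21,0]]]' 
python3 -m jog '[[[30,0,0,0,0],[35,0,0,0,0],[35,0,0,0,0],[35,0,0,0,0],[35,0,0,-10,0]]]' 
python3 -m jog '[[[35,0,0,-45,0],[35,0,0,-90,0],[35,0,0,-130,0],[35,-20,30,-135,0],[35,-40,60,-135,0]]]'
python3 - <<'E'
from h import *
s=arm.sense();print(s['tool_pos'],s['tcp_rot'])
E
```

```text
clock: 22.1
tool_pos: [0.5418, -0.1348, 0.0377]
tcp_rot: [-180.0, 0.0, 3.0]
force: [-1.1, 0.2, 3.6]
grip_width: 0.021
finger_force: 35.0
clock: 22.6
tool_pos: [0.5411, -0.1346, 0.047]
tcp_rot: [-180.0, 0.1, 3.0]
force: [-0.1, 0.5, 0.0]
grip_width: 0.0348
finger_force: 0.0
clock: 23.1
tool_pos: [0.5063, -0.1974, 0.1857]
tcp_rot: [179.9, -0.3, 3.1]
force: [-0.6, -1.2, -0.6]
grip_width: 0.0349
finger_force: 0.0
[ 0.50628124 -0.19740908  0.18572394] [179.86776033  -0.26966626   3.10459134]
```

```bash
python3 -m jog '[[[35,-30,30,0,0.08],[35,-60,60,20,0.16],[35,-60,60,60,0.169],[35,-60,60,100,0.169],[35,-60,60,100,0.169]]]' 
python3 -m jog '[[[35,0,0,0,0],[35,0,0,0,0],[35,0,0,0,0],[35,0,0,0,0],[35,0,0,0,0]]]'
python3 - <<'E'
from h import *
s=arm.sense();print(s['tool_pos'],s['tcp_rot'],s['joint_positions'])
E
```

```text
clock: 23.6
tool_pos: [0.4453, -0.2586, 0.0793]
tcp_rot: [-179.8, 0.4, -6.8]
force: [-0.6, 0.9, 0.3]
grip_width: 0.0349
finger_force: 0.0
clock: 24.1
tool_pos: [0.4489, -0.26, 0.0837]
tcp_rot: [180.0, -0.1, -6.7]
force: [-0.7, -0.1, -0.2]
grip_width: 0.0351
finger_force: 0.0
[ 0.44891932 -0.25999223  0.08368594] [ 1.79958421e+02 -9.00684962e-02 -6.69541438e+00] [-3.13916666e+01  3.01491264e+01  1.12135604e+02 -2.37159630e-04
  3.76160668e+01  6.53039681e+01]
```

```bash
python3 -m jog '[[[35,0,0,25,0],[35,0,0,45,0],[35,0,0,56,0],[35,0,0,56,0],[35,0,0,56,0]]]' 
python3 -m jog '[[[5,0,0,0,0],[5,0,0,0,0],[5,0,0,0,0],[5,0,0,0,0],[5,0,0,0,0]]]' 35
python3 -m jog '[[[5,0,0,-30,0],[5,0,0,-70,0],[5,0,0,-72,0],[5,0,0,-72,0],[5,0,0,-72,0]]]'
python3 - <<'E'
from h import *
s=arm.sense();print(s['tool_pos'],s['tcp_rot'])
E
```

```text
clock: 24.6
tool_pos: [0.4485, -0.2599, 0.0268]
tcp_rot: [-180.0, -0.0, -6.7]
force: [0.2, -0.5, -0.6]
grip_width: 0.0349
finger_force: 0.0
clock: 25.1
tool_pos: [0.4485, -0.26, 0.027]
tcp_rot: [180.0, -0.0, -6.7]
force: [-0.2, -1.0, 3.4]
grip_width: 0.0113
finger_force: 35.0
clock: 25.6
tool_pos: [0.4477, -0.2594, 0.0978]
tcp_rot: [-180.0, 0.1, -6.7]
force: [0.4, 0.7, -1.2]
grip_width: 0.0114
finger_force: 35.0
[ 0.44767791 -0.25940798  0.09776237] [-1.79961663e+02  7.96907567e-02 -6.71508071e+00]
```

```bash
python3 -m jog '[[[5,10,-45,0,0],[5,22,-90,0,0],[5,34,-135,0,0],[5,46,-180,0,0],[5,57,-225,0,0]]]' >/dev/null
python3 -m jog '[[[5,7,-28,0,-0.08],[5,7,-28,0,-0.168],[5,7,-28,20,-0.168],[5,7,-28,40,-0.168],[5,7,-28,40,-0.168]]]' 
python3 -m jog '[[[5,0,0,0,0],[5,0,0,0,0],[5,0,0,0,0],[5,0,0,0,0],[5,0,0,0,0]]]'
python3 - <<'E'
from h import *
s=arm.sense();print(s['tool_pos'],s['tcp_rot'])
im,d=eyes.capture('scene')
a=cv2.resize(im[215:315,230:360,::-1],None,fx=3.8,fy=3.8,interpolation=cv2.INTER_CUBIC)
b=cv2.resize(im[340:395,330:380,::-1],None,fx=6,fy=6,interpolation=cv2.INTER_CUBIC)
o=np.zeros((390,800,3),np.uint8);o[:380,:494]=a;o[:330,496:796]=b
cv2.imwrite('pics/s6.png',o)
E
```

```text
clock: 26.6
tool_pos: [0.5386, -0.0158, 0.0551]
tcp_rot: [-180.0, 0.4, 2.9]
force: [-1.3, 0.3, -0.0]
grip_width: 0.0115
finger_force: 35.0
clock: 27.1
tool_pos: [0.5418, -0.0162, 0.0592]
tcp_rot: [180.0, -0.1, 2.9]
force: [0.4, 0.1, -1.0]
grip_width: 0.0114
finger_force: 35.0
[ 0.54181144 -0.0161806   0.05921948] [ 1.79994507e+02 -5.43345427e-02  2.90221623e+00]
```

View pics/s6.png

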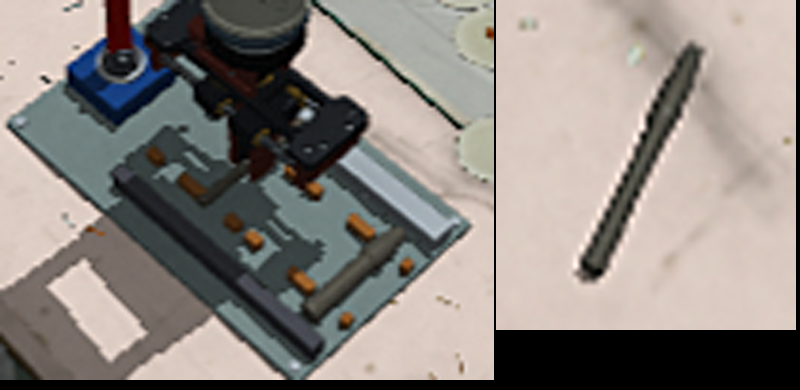

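The thick punch is seated in its wide slot, and slim B lines up over its notch between (190,185) and (232,222). The right panel shows slim A with its nose tapering at the upper end. I'll lower slim B and release it.

```bash
python3 -m jog '[[[5,0,0,10,0],[5,0,0,18,0],[5,0,0,23,0],[5,0,0,23,0],[5,0,0,23,0]]]' 
python3 -m jog '[[[20,0,0,0,0],[26,0,0,0,0],[26,0,0,0,0],[26,0,0,0,0],[26,0,0,-10,0]]]' 
python3 -m jog '[[[35,0,0,-45,0],[35,0,0,-90,0],[35,-25,45,-90,0],[35,-50,90,-90,0],[35,-70,135,-90,0]]]' 
python3 -m jog '[[[35,-20,45,0,0],[35,-40,90,0,0],[35,-55,135,0,0],[35,-55,160,0,0],[35,-55,160,0,0]]]'
python3 - <<'E'
from h import *
s=arm.sense();print(s['tool_pos'],s['tcp_rot'],s['joint_positions'])
for n in('top','scene'):
    im,d=eyes.capture(n);np.save(n+'7i.npy',im);H=cv2.cvtColor(im,cv2.COLOR_RGB2HSV).astype(int)
    if n=='scene':
        blobs(n,(H[...,2]<90)&(H[...,1]<90),.006,(330,335,385,395),60)
        m=np.zeros(im.shape[:2],bool);m[338:395,330:385]=((H[...,2]<90)&(H[...,1]<90))[338:395,330:385]
        w=onplane(n,np.argwhere(m)[:,::-1],.006)*1000;c=w.mean(0);e=np.linalg.svd(w-c)[2][0];e*=np.sign(e[0]);t=(w-c)@e
        nrm=(w-c)@[-e[1],e[0]]
        print(c,e,t.min(),t.max(),[(a,round(np.ptp(nrm[(t>a)&(t<a+12)]),1)) for a in range(-60,60,12)])
E
```

```text
clock: 27.65
tool_pos: [0.5413, -0.0161, 0.0351]
tcp_rot: [-180.0, 0.0, 2.9]
force: [0.9, 0.0, -0.2]
grip_width: 0.0113
finger_force: 35.0
clock: 28.15
tool_pos: [0.5406, -0.016, 0.0451]
tcp_rot: [-180.0, 0.1, 2.9]
force: [-0.3, 0.0, 0.1]
grip_width: 0.0258
finger_force: 0.0
clock: 28.65
tool_pos: [0.4785, -0.1533, 0.137]
tcp_rot: [180.0, -0.1, 3.0]
force: [-0.2, -0.4, -1.3]
grip_width: 0.0351
finger_force: 0.0
clock: 29.15
tool_pos: [0.4326, -0.3184, 0.1367]
tcp_rot: [179.9, -0.1, 2.7]
force: [0.0, 0.6, -0.4]
grip_width: 0.0349
finger_force: 0.0
[ 0.43257531 -0.31840177  0.13672801] [ 1.79877764e+02 -1.23000878e-01  2.68660611e+00] [-3.76175885e+01  2.60320103e+01  1.08834029e+02 -1.93277136e-02
  4.49610913e+01  4.97095921e+01]
scene px [363. 348.] n 507 rect c [ 470.9 -323.3] mean [ 494.4 -335.1] LxW [180.9  82.9] dir 7.9
[ 486.84190415 -339.84575333] [0.97212474 0.23446426] -105.30224342086152 66.98302928329487 [(-60, np.float64(8.2)), (-48, np.float64(9.6)), (-36, np.float64(11.1)), (-24, np.float64(11.9)), (-12, np.float64(55.1)), (0, np.float64(70.7)), (12, np.float64(65.9)), (24, np.float64(46.3)), (36, np.float64(37.7)), (48, np.float64(24.8))]
```

```bash
python3 -m jog '[[[35,-18,24,0,-0.14],[35,-36,47,0,-0.281],[35,-36,47,0,-0.281],[35,-36,47,30,-0.281],[35,-36,47,60,-0.281]]]' 
python3 -m jog '[[[35,0,0,0,0],[35,0,0,0,0],[35,0,0,0,0],[35,0,0,0,0],[35,0,0,0,0]]]'
python3 - <<'E'
from h import *
s=arm.sense();print(s['tool_pos'],s['tcp_rot'],s['joint_positions'])
im,d=eyes.capture('scene')
cv2.imwrite('pics/s8.png',cv2.resize(im[270:420,240:400,::-1],None,fx=4,fy=4,interpolation=cv2.INTER_CUBIC))
E
```

```text
clock: 29.75
tool_pos: [0.4, -0.3627, 0.0761]
tcp_rot: [179.9, -0.1, 18.9]
force: [0.1, 0.5, -0.1]
grip_width: 0.0349
finger_force: 0.0
clock: 30.25
tool_pos: [0.3995, -0.3641, 0.0768]
tcp_rot: [179.9, -0.1, 19.0]
force: [-1.0, 0.7, -0.5]
grip_width: 0.0348
finger_force: 0.0
[ 0.39947377 -0.36408829  0.07677957] [ 1.79904657e+02 -5.09388786e-02  1.90054376e+01] [-4.36089489e+01  3.20918580e+01  1.09480014e+02  2.21672883e-03
  3.83200393e+01  2.73839181e+01]
```

View pics/s8.png

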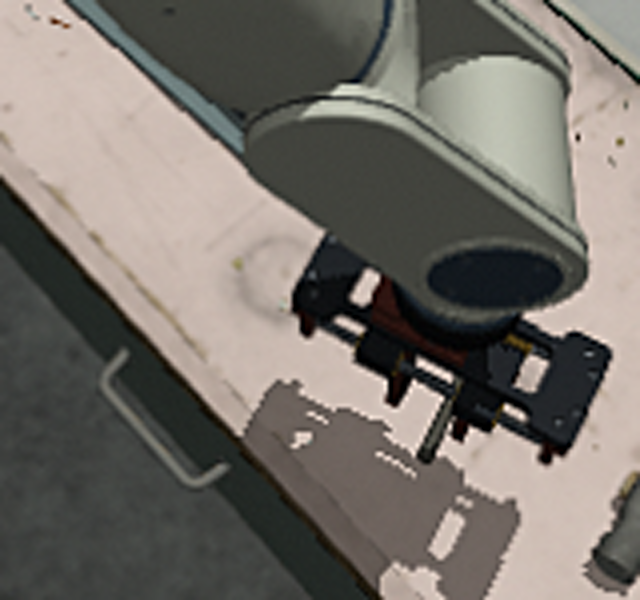

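The fingers straddle the butt end of slim A, at crop pixel (430,450). I'll grip it there, off-centre, so the gripper body clears the lever when placing.

```bash
python3 -m jog '[[[35,0,3,20,0],[35,0,3,40,0],[35,0,3,49,0],[35,0,3,49,0],[35,0,3,49,0]]]' 
python3 -m jog '[[[5,0,0,0,0],[5,0,0,0,0],[5,0,0,0,0],[5,0,0,0,0],[5,0,0,0,0]]]' 60
python3 -m jog '[[[5,0,0,-15,0],[5,0,0,-40,0],[5,0,0,-80,0],[5,0,0,-100,0],[5,0,0,-100,0]]]'
python3 - <<'E'
from h import *
s=arm.sense();print(s['tool_pos'],s['tcp_rot'])
im,d=eyes.capture('scene')
cv2.imwrite('pics/s9.png',cv2.resize(im[250:400,240:400,::-1],None,fx=4,fy=4,interpolation=cv2.INTER_CUBIC))
E
```

```text
clock: 30.8
tool_pos: [0.3999, -0.3667, 0.0269]
tcp_rot: [180.0, -0.0, 19.0]
force: [-0.1, -0.2, -0.1]
grip_width: 0.035
finger_force: 0.0
clock: 31.3
tool_pos: [0.4001, -0.3669, 0.027]
tcp_rot: [180.0, -0.0, 19.0]
force: [0.2, -0.2, 3.8]
grip_width: 0.0113
finger_force: 59.9
clock: 31.8
tool_pos: [0.4012, -0.3679, 0.1302]
tcp_rot: [179.7, -0.2, 19.0]
force: [0.6, 0.8, 0.1]
grip_width: 0.0112
finger_force: 59.9
[ 0.40119326 -0.36787442  0.13022086] [ 1.79702369e+02 -1.53826839e-01  1.90068830e+01]
```

View pics/s9.png

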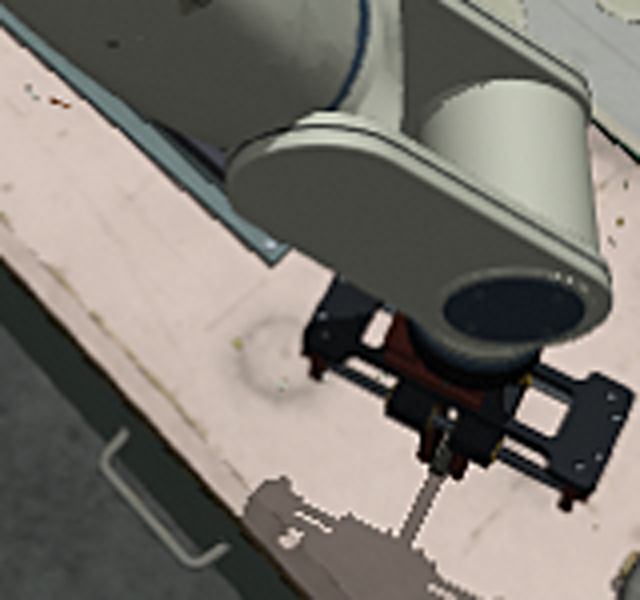

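```bash
python3 -m jog '[[[5,34,-34,-14,0],[5,68,-69,-28,0],[5,102,-104,-42,0],[5,136,-139,-56,0],[5,170,-174,-70,0]]]' 
python3 -m jog '[[[5,34,-36,0,0],[5,68,-73,0,0],[5,102,-110,0,0],[5,137,-149,0,0],[5,137,-149,0,0]]]' 
for i in 1 2 3; do python3 -m jog '[[[5,0,0,0,-0.143],[5,0,0,0,-0.286],[5,0,0,0,-0.429],[5,0,0,0,-0.572],[5,0,0,0,-0.715]]]' >/dev/null; done
python3 -m jog '[[[5,0,0,0,-0.143],[5,0,0,0,-0.286],[5,0,0,0,-0.429],[5,0,0,0,-0.572],[5,0,0,0,-0.716]]]'
python3 - <<'E'
from h import *
im,d=eyes.capture('scene')
s=arm.sense();print(s['tool_pos'],s['tcp_rot'],s['joint_positions'],s['wrist_torque'])
cv2.imwrite('pics/s10.png',cv2.resize(im[150:300,230:430,::-1],None,fx=4,fy=4,interpolation=cv2.INTER_CUBIC))
E
```

```text
clock: 32.35
tool_pos: [0.5021, -0.1473, 0.1949]
tcp_rot: [-179.9, 0.1, 19.0]
force: [0.9, -0.3, -0.2]
grip_width: 0.0115
finger_force: 59.9
clock: 32.85
tool_pos: [0.5846, 0.0408, 0.1943]
tcp_rot: [-179.9, 0.0, 19.3]
force: [-0.0, -0.6, -1.2]
grip_width: 0.0117
finger_force: 59.9
clock: 34.85
tool_pos: [0.5824, 0.0353, 0.1942]
tcp_rot: [-180.0, -0.2, -176.8]
force: [-1.0, -0.6, -0.3]
grip_width: 0.0115
finger_force: 59.9
[0.58239877 0.03521839 0.1942944 ] [-1.79991145e+02 -1.68454652e-01 -1.76343076e+02] [ 2.29814693e+00  2.46598844e+01  1.00927263e+02 -1.57641601e-02
  5.45810507e+01 -9.13496349e+01] [ 0.12159605 -0.10524212  0.02446746]
```

View pics/s10.png

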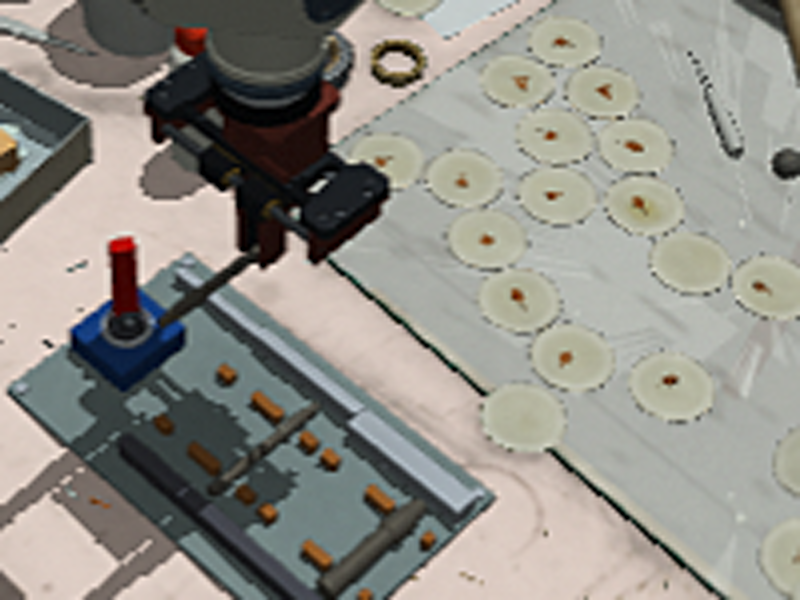

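Slim B and the thick punch are seated. Slim A is held level, nose towards -x, with no visible droop. Now I'll align it over the slot.

```bash
python3 -m jog '[[[5,0,0,30,0],[5,0,0,60,0],[5,0,0,80,0],[5,0,0,80,0],[5,0,0,80,0]]]' 
python3 -m jog '[[[5,0,0,0,0],[5,0,0,0,0],[5,0,0,0,0],[5,0,0,0,0],[5,0,0,0,0]]]' >/dev/null
python3 - <<'E'
from h import *
for n in('top','scene'):
    im,d=eyes.capture(n); np.save(n+'11.npy',cloud(n,d)); np.save(n+'11i.npy',im)
    r=im[165:295,230:400] if n=='top' else im[200:300,230:350]
    cv2.imwrite('pics/%s11.png'%n,cv2.resize(r[:,:,::-1],None,fx=4,fy=4,interpolation=cv2.INTER_CUBIC))
s=arm.sense();print(s['tool_pos'],s['tcp_rot'],s['joint_positions'],s['wrist_torque'])
E
```

```text
clock: 35.4
tool_pos: [0.583, 0.0357, 0.1153]
tcp_rot: [-180.0, -0.1, -177.2]
force: [0.1, 1.0, -0.7]
grip_width: 0.0116
finger_force: 59.9
[0.58363428 0.03607255 0.11595141] [ 1.79999351e+02  1.07872883e-02 -1.77068547e+02] [ 2.37031357e+00  3.11385327e+01  1.03092105e+02  1.05318294e-03
  4.57585814e+01 -9.05618741e+01] [ 0.10557127 -0.140174   -0.02584205]
```

View pics/scene11.png

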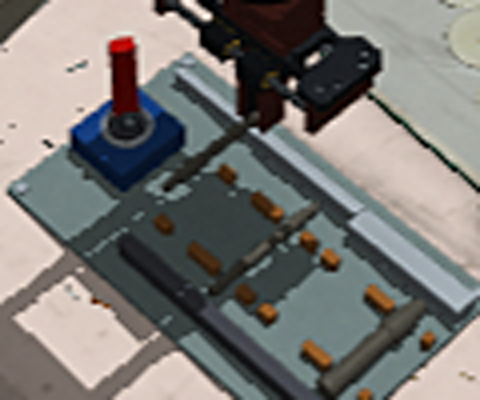

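```bash
python3 -m jog '[[[5,-2,1,20,0],[5,-2,1,40,0],[5,-2,1,55,0],[5,-2,1,62,0],[5,-2,1,66,0]]]' 
python3 -m jog '[[[5,0,0,5,0],[5,0,0,10,0],[5,0,0,13,0],[5,0,0,14,0],[5,0,0,14,0]]]'
python3 - <<'E'
from h import *
im,d=eyes.capture('scene');s=arm.sense();print(s['tool_pos'],s['tcp_rot'],s['force'])
r=im[200:300,230:350]
cv2.imwrite('pics/s12.png',cv2.resize(r[:,:,::-1],None,fx=5,fy=5,interpolation=cv2.INTER_CUBIC))
E
```

```text
clock: 36.5
tool_pos: [0.5852, 0.0371, 0.0491]
tcp_rot: [180.0, -0.1, -177.1]
force: [-0.3, 0.5, -0.8]
grip_width: 0.0116
finger_force: 59.9
clock: 37.0
tool_pos: [0.5856, 0.0372, 0.0359]
tcp_rot: [-180.0, 0.0, -177.1]
force: [0.1, -0.3, -1.7]
grip_width: 0.0116
finger_force: 59.9
[0.58566671 0.03713242 0.03597796] [-1.79999990e+02  1.38219844e-02 -1.77069618e+02] [ 0.33800073 -0.86874753 -1.10026444]
```

View pics/s12.png

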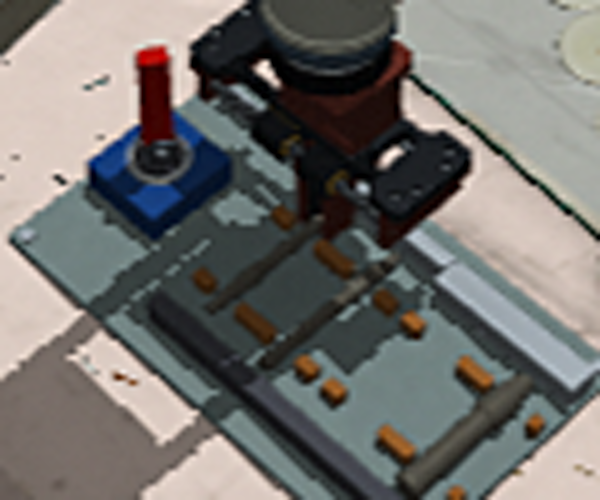

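```bash
python3 -m jog '[[[12,0,0,0,0],[20,0,0,0,0],[20,0,0,0,0],[20,0,0,0,0],[20,0,0,-10,0]]]' 
python3 -m jog '[[[20,0,0,-45,0],[20,0,0,-90,0],[20,0,0,-135,0],[20,0,0,-180,0],[20,0,0,-190,0]]]'
python3 - <<'E'
from h import *
for im in (np.load('top2i.npy'),np.load('topNi.npy')):
    R=im.astype(float); w=np.clip(R[...,0]-1.0*np.maximum(R[...,1],R[...,2])-25,0,60)
    m=np.zeros_like(w);m[215:242,250:285]=w[215:242,250:285]
    vu=np.argwhere(m>0);ww=m[m>0]; 
    p=onplane('top',vu[:,::-1],.137)*1000;c=np.average(p,axis=0,weights=ww);C=np.cov((p-c).T,aweights=ww);e,V=np.linalg.eigh(C)
    print(c,np.sqrt(12*e),np.degrees(np.arctan2(V[1,1],V[0,1])))
    print(m[222:236,258:275].astype(int))
s=arm.sense();print(s['tool_pos'],s['tcp_rot'])
E
```

```text
clock: 37.55
tool_pos: [0.5847, 0.0371, 0.0452]
tcp_rot: [180.0, -0.1, -177.1]
force: [-0.5, 0.6, -0.4]
grip_width: 0.02
finger_force: 0.0
clock: 38.05
tool_pos: [0.5882, 0.0373, 0.2422]
tcp_rot: [-180.0, 0.5, -177.1]
force: [-0.4, -0.4, 0.0]
grip_width: 0.0201
finger_force: 0.0
[527.8818636  129.72089172] [13.43864539 17.75966215] 150.7397068292063
[[ 0  0  0  0  0  0  0  0  0  0  0  0  0  0  0  0  0]
 [ 0  0  0  0  0  0  0  0  0  0  0  0  0  0  0  0  0]
 [ 0  0  0  0  0  0  0  0  4  0  0  0  0  0  0  0  0]
 [ 0  0  0  0  0  0  2 42 55 42 14  0  0  0  0  0  0]
 [ 0  0  0  0  0  0 37 60 60 60 47  8  0  0  0  0  0]
 [ 0  0  0  0  0 18 59 60 60 60 53 15  0  0  0  0  0]
 [ 0  0  0  0  0 35 60 60 60 60 43  0  0  0  0  0  0]
 [ 0  0  0  0  0 43 60 60 60 56 16  0  0  0  0  0  0]
 [ 0  0  0  0  0 19 57 60 59 36  0  0  0  0  0  0  0]
 [ 0  0  0  0  0  0 12 28 32 11  0  0  0  0  0  0  0]
 [ 0  0  0  0  0  0  0  0  0  0  0  0  0  0  0  0  0]
 [ 0  0  0  0  0  0  0  0  0  0  0  0  0  0  0  0  0]
 [ 0  0  0  0  0  0  0  0  0  0  0  0  0  0  0  0  0]
 [ 0  0  0  0  0  0  0  0  0  0  0  0  0  0  0
[... 217 characters left out ...]
4  0  0  0  0  0  0  0  0]
 [ 0  0  0  0  0  0  5 40 55 42 14  0  0  0  0  0  0]
 [ 0  0  0  0  0  0 37 60 60 60 49  7  0  0  0  0  0]
 [ 0  0  0  0  0 15 56 60 60 60 51 14  0  0  0  0  0]
 [ 0  0  0  0  0 38 60 60 60 60 37  1  0  0  0  0  0]
 [ 0  0  0  0  0 44 60 60 60 55 17  0  0  0  0  0  0]
 [ 0  0  0  0  0 21 53 60 59 40  0  0  0  0  0  0  0]
 [ 0  0  0  0  0  0  8 31 33 13  0  0  0  0  0  0  0]
 [ 0  0  0  0  0  0  0  0  0  0  0  0  0  0  0  0  0]
 [ 0  0  0  0  0  0  0  0  0  0  0  0  0  0  0  0  0]
 [ 0  0  0  0  0  0  0  0  0  0  0  0  0  0  0  0  0]
 [ 0  0  0  0  0  0  0  0  0  0  0  0  0  0  0  0  0]]
[0.5881728  0.03728976 0.24219862] [-179.99477715    0.54199746 -177.06293555]
```

```bash
python3 -m jog '[[[45,12,20,0,0.13],[45,25,45,0,0.26],[45,40,70,0,0.39],[45,52.7,95.7,0,0.52],[45,52.7,95.7,0,0.548]]]' 
python3 -m jog '[[[45,0,0,20,0],[45,0,0,40,0],[45,0,0,40,0],[45,0,0,40,0],[45,0,0,40,0]]]'
python3 - <<'E'
from h import *
im,d=eyes.capture('scene');s=arm.sense();print(s['tool_pos'],s['tcp_rot'],s['joint_positions'])
r=im[140:290,200:360]
cv2.imwrite('pics/s13.png',cv2.resize(r[:,:,::-1],None,fx=4,fy=4,interpolation=cv2.INTER_CUBIC))
E
```

```text
clock: 38.55
tool_pos: [0.526, 0.1319, 0.2356]
tcp_rot: [-180.0, -0.1, 151.5]
force: [-0.8, -0.6, 0.6]
grip_width: 0.0451
finger_force: 0.0
clock: 39.05
tool_pos: [0.5287, 0.1298, 0.1967]
tcp_rot: [180.0, 0.1, 151.5]
force: [0.9, -0.3, 0.2]
grip_width: 0.0451
finger_force: 0.0
[0.52877928 0.12988561 0.19677787] [1.79942353e+02 6.97838802e-02 1.51535273e+02] [ 1.25494089e+01  2.13571438e+01  1.05928750e+02 -2.89119994e-03
  5.26236205e+01 -4.89841461e+01]
```

View pics/s13.png

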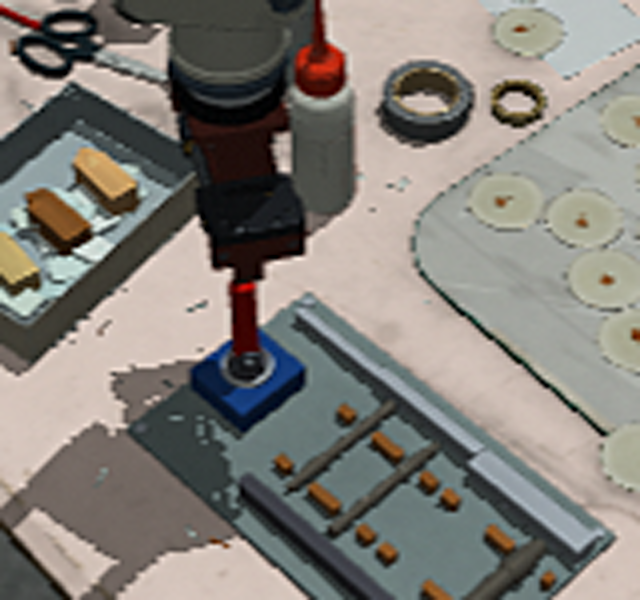

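All three punches lie in their slots and the upright lever is directly under the gripper. I'll lower onto it, pinch it and turn the bolt.

```bash
python3 -m jog '[[[45,0,0,30,0],[45,0,0,60,0],[45,0,0,85,0],[45,0,0,92,0],[45,0,0,92,0]]]' 
python3 -m jog '[[[20,0,0,0,0],[8,0,0,0,0],[8,0,0,0,0],[8,0,0,0,0],[8,0,0,0,0]]]' 40
python3 - <<'E'
from plant import arm
s=arm.sense();print(s['tool_pos'],s['tcp_rot'],s['force'],s['wrist_torque'])
E
python3 -m jog '[[[8,0,0,0,0.08],[8,0,0,0,0.2],[8,0,0,0,0.32],[8,0,0,0,0.44],[8,0,0,0,0.56]]]'
python3 - <<'E'
from plant import arm
s=arm.sense();print(s['tool_pos'],s['tcp_rot'],s['force'],s['wrist_torque'],s['joint_positions'])
E
```

```text
clock: 39.6
tool_pos: [0.5279, 0.1299, 0.1036]
tcp_rot: [-180.0, -0.0, 151.5]
force: [0.6, 0.6, -0.3]
grip_width: 0.0451
finger_force: 0.0
clock: 40.1
tool_pos: [0.5283, 0.13, 0.1044]
tcp_rot: [180.0, 0.0, 151.6]
force: [-0.5, -0.4, 4.3]
grip_width: 0.014
finger_force: 40.0
[0.52830232 0.12995332 0.10444828] [1.79985817e+02 4.38268136e-02 1.51558829e+02] [-0.46598867 -0.36434218  4.34655971] [-0.15184992  0.09352024  0.07723572]
clock: 40.6
tool_pos: [0.5282, 0.1298, 0.1044]
tcp_rot: [180.0, 0.0, 119.2]
force: [-1.6, -2.6, 6.4]
grip_width: 0.0139
finger_force: 40.0
[0.52818563 0.12979735 0.10444212] [1.79994884e+02 3.06240589e-02 1.19198201e+02] [-1.62136586 -2.64265556  6.37795855] [-0.43159737  0.26859488  0.11237195] [ 1.25673140e+01  2.95882531e+01  1.08578508e+02 -4.18105111e-02
  4.18195796e+01 -1.65997325e+01]
```

```bash
for i in 1 2 3; do python3 -m jog '[[[8,0,0,0,0.12],[8,0,0,0,0.24],[8,0,0,0,0.36],[8,0,0,0,0.48],[8,0,0,0,0.6]]]' >/dev/null; python3 -c "
from plant import arm
s=arm.sense();print(s['tcp_rot'].round(1),s['force'].round(1),s['wrist_torque'].round(2),s['joint_positions'][5])"; done
for i in 1; do python3 -m jog '[[[8,0,0,0,0.04],[8,0,0,0,0.08],[8,0,0,0,0.12],[8,0,0,0,0.16],[8,0,0,0,0.20]]]' >/dev/null; python3 -c "
from plant import arm
s=arm.sense();print(s['tcp_rot'].round(1),s['force'].round(1),s['wrist_torque'].round(2),s['grip_width'])"; done
```

```text
[-180.     0.    84.8] [-1.5 -1.7  5.9] [-0.53  0.44  0.15] 17.77832824844897
[-180.     0.    50.4] [-3.3 -2.2  7.4] [-0.3   0.66  0.15] 52.15121266556924
[-180.     0.    16.1] [-3.  -0.8  7.7] [-0.04  0.81  0.16] 86.53077121975996
[-1.8e+02  1.0e-01  4.8e+00] [-4.2 -0.1  8. ] [0.01 0.82 0.12] 0.014007569496261247
```

```bash
for i in 1; do python3 -m jog '[[[8,0,0,0,0.02],[8,0,0,0,0.035],[8,0,0,0,0.05],[8,0,0,0,0.05],[8,0,0,0,0.05]]]' >/dev/null; python3 -c "
from plant import arm
s=arm.sense();print(s['tcp_rot'].round(1),s['force'].round(1),s['wrist_torque'].round(2),s['grip_width'])"; done
for i in 1; do python3 -m jog '[[[8,0,0,0,0.02],[8,0,0,0,0.035],[8,0,0,0,0.05],[8,0,0,0,0.05],[8,0,0,0,0.05]]]' >/dev/null; python3 -c "
from plant import arm
s=arm.sense();print(s['tcp_rot'].round(1),s['force'].round(1),s['wrist_torque'].round(2),s['grip_width'])"; done
```

```text
[180.    0.    2.1] [-3.1 -0.5  8.6] [0.03 0.85 0.39] 0.013496402377140632
[180.    0.   -0.7] [-3.5  0.6  7.8] [0.08 0.82 1.08] 0.013962393368605028
```

The torque rises steeply past about 2.5° of yaw, reaching 1.1 N m, so the bolt is snug. I'll release it, go round to the +x side with the fingers closed and fold the lever.

```bash
python3 -m jog '[[[45,0,0,0,0],[45,0,0,0,0],[45,0,0,0,0],[45,0,0,0,0],[45,0,0,0,-0.063]]]' >/dev/null
python3 -m jog '[[[45,0,0,-30,0],[45,0,0,-65,0],[45,0,0,-96,0],[0,20,0,-96,0],[0,45,0,-96,0]]]' 
python3 -m jog '[[[0,0,0,20,0],[0,0,0,50,0],[0,0,0,70,0],[0,0,0,70,0],[0,0,0,70,0]]]' 
python3 -c "
from h import *
s=arm.sense();print(s['tool_pos'],s['tcp_rot'])
im,d=eyes.capture('scene');S=cloud('scene',d);H=cv2.cvtColor(im,cv2.COLOR_RGB2HSV).astype(int);h=H[...,0]
m=((h<8)|(h>172))&(H[...,1]>150)&(S[...,2]>.06)&(S[...,2]<.145)&(abs(S[...,0]-.52)<.1)&(abs(S[...,1]-.13)<.06);print(m.sum(),S[m].mean(0),S[m].min(0),S[m].max(0))
"
```

```text
clock: 44.6
tool_pos: [0.5735, 0.1323, 0.2013]
tcp_rot: [-180.0, -0.1, 2.7]
force: [-0.6, 0.3, 0.1]
grip_width: 0.0323
finger_force: 0.0
clock: 45.1
tool_pos: [0.573, 0.1322, 0.1298]
tcp_rot: [180.0, 0.0, 2.7]
force: [-0.2, 0.2, 0.4]
grip_width: 0.0006
finger_force: 0.0
[0.57298356 0.13215297 0.12983298] [1.79995061e+02 3.91732757e-02 2.73238266e+00]
164 [0.53711708 0.12787344 0.11177618] [0.51703225 0.12082045 0.06037834] [0.57975644 0.1417345  0.14480851]
```

```bash
python3 -m jog '[[[0,-10,0,0,0],[0,-20,0,0,0],[0,-27,0,0,0],[0,-34,0,0,0],[0,-42,0,0,0]]]' 
python3 -m jog '[[[0,-9,0,0,0],[0,-18,0,0,0],[0,-27,0,0,0],[0,-35,0,0,0],[0,-43,0,0,0]]]' 
python3 -m jog '[[[0,0,0,7,0],[0,0,0,14,0],[0,0,0,21,0],[0,0,0,28,0],[0,0,0,32,0]]]' 
python3 -m jog '[[[0,0,0,1,0],[0,0,0,2,0],[0,0,0,3,0],[0,0,0,4,0],[0,0,0,4,0]]]'
```

```text
clock: 45.65
tool_pos: [0.5311, 0.1303, 0.1305]
tcp_rot: [-180.0, -0.1, 2.7]
force: [2.0, -0.5, -1.8]
grip_width: 0.0002
finger_force: 0.8
clock: 46.15
tool_pos: [0.4872, 0.1281, 0.1297]
tcp_rot: [180.0, 0.0, 2.7]
force: [0.2, -0.4, -0.3]
grip_width: 0.0006
finger_force: 0.4
clock: 46.65
tool_pos: [0.4876, 0.128, 0.0967]
tcp_rot: [180.0, 0.1, 2.7]
force: [-1.0, 0.6, 1.1]
grip_width: 0.0004
finger_force: 0.8
clock: 47.15
tool_pos: [0.4881, 0.1281, 0.0941]
tcp_rot: [-180.0, -0.0, 2.7]
force: [-2.4, -0.5, 4.8]
grip_width: 0.0004
finger_force: 2.3
```

```bash
python3 -m jog '[[[0,0,0,1,0],[0,0,0,2,0],[0,0,0,3,0],[0,0,0,3,0],[0,0,0,3,0]]]'
python3 -m jog '[[[0,0,0,-20,0],[0,0,0,-60,0],[0,0,0,-100,0],[0,0,0,-140,0],[0,0,0,-140,0]]]'
python3 -m jog '[[[0,0,30,0,0],[0,0,70,0,0],[0,0,115,0,0],[0,0,160,0,0],[0,0,205,0,0]]]' >/dev/null
python3 -m jog '[[[0,0,45,0,0],[0,0,90,0,0],[0,0,135,0,0],[0,0,180,0,0],[0,0,205,0,0]]]'
python3 - <<'E'
from h import *
im,d=eyes.capture('top');P=cloud('top',d);np.save('topNi.npy',im)
H=cv2.cvtColor(im,cv2.COLOR_RGB2HSV).astype(int);h=H[...,0]
m=((h<8)|(h>172))&(H[...,1]>130)&(abs(P[...,0]-.5)<.1)&(abs(P[...,1]-.13)<.06)
w=onplane('top',np.argwhere(m)[:,::-1],.069)*1000;c,wh,a=cv2.minAreaRect(w.astype(np.float32));print(m.sum(),c,wh,a,P[m].mean(0),np.percentile(P[m][:,2],[5,50,95]))
q=P[m]; A=np.c_[q[:,0],np.ones(len(q))]; print('slope',np.linalg.lstsq(A,q[:,2],rcond=None)[0])
im2,d=eyes.capture('scene')
a=cv2.resize(im[165:295,150:410,::-1],None,fx=3,fy=3,interpolation=cv2.INTER_CUBIC)
cv2.imwrite('pics/fin.png',np.vstack([cv2.resize(a[:,:],(600,300)),cv2.resize(im2[190:340,190:390,::-1],(400,300)).repeat(1,0)[:, :].copy() if 0 else np.hstack([cv2.resize(im2[190:340,190:390,::-1],(400,300),interpolation=cv2.INTER_CUBIC),np.zeros((300,200,3),np.uint8)])]))
E
```

```text
clock: 47.65
tool_pos: [0.4878, 0.1282, 0.0929]
tcp_rot: [-180.0, 0.0, 2.7]
force: [-9.0, -2.0, 28.6]
grip_width: 0.0001
finger_force: 14.6
clock: 48.15
tool_pos: [0.4915, 0.1289, 0.2362]
tcp_rot: [-179.9, -0.6, 2.7]
force: [-0.1, -0.4, -0.5]
grip_width: 0.0001
finger_force: 0.0
clock: 49.15
tool_pos: [0.5076, -0.2847, 0.2302]
tcp_rot: [180.0, -0.0, 2.6]
force: [0.3, 0.6, -0.1]
grip_width: 0.0001
finger_force: 0.0
112 (493.674560546875, 129.74435424804688) (84.15565490722656, 15.093843460083008) 0.36017459630966187 [0.49558456 0.1280641  0.06866925] [0.06498251 0.06880911 0.07234212]
slope [-0.01768308  0.07743271]
```

View pics/fin.png

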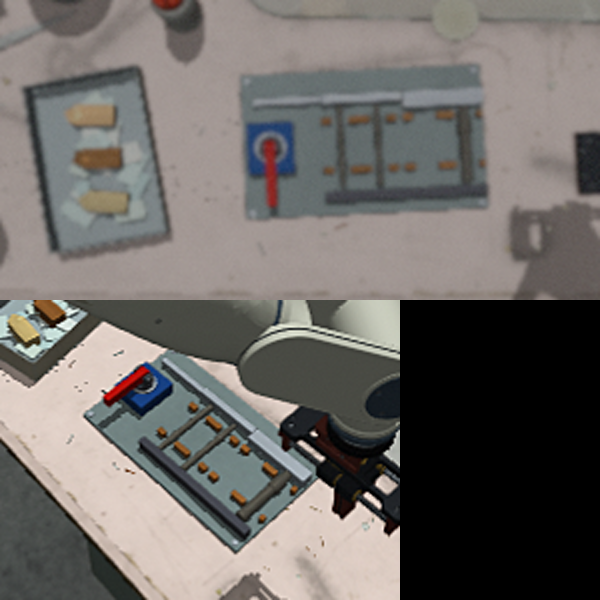

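The lever is folded flat towards -x, the three punches are in their slots, and the offcuts are in the tray. Before handing in, I'll check the bolt angle more precisely.

Run:
```python
from h import *
im=np.mean([eyes.capture('top')[0] for _ in range(6)],0)
R=im; w=np.clip(R[...,0]-np.maximum(R[...,1],R[...,2])-15,0,60); m=np.zeros_like(w); m[215:262,255:285]=w[215:262,255:285]
vu=np.argwhere(m>0);ww=m[m>0];p=onplane('top',vu[:,::-1],.069)*1000
for lo,hi in((445,540),(455,515),(460,510)):
    k=(p[:,0]>lo)&(p[:,0]<hi); A=np.polyfit(p[k,0],p[k,1],1,w=np.sqrt(ww[k])); print(lo,hi,np.degrees(np.arctan(A[0])),np.polyval(A,528.2))
im,_=eyes.capture('scene');H=cv2.cvtColor(im,cv2.COLOR_RGB2HSV).astype(int)
blobs('scene',((H[...,0]<8)|(H[...,0]>172))&(H[...,1]>140),.064,(230,210,290,280),20)
# rack yaw from plate left/right edges: jaw+fence via depth
d=eyes.capture('top')[1];P=cloud('top',d);x,y,z=P[...,0],P[...,1],P[...,2]
k=(z>.022)&(z<.034)&(x>.455)&(x<.482)&(y>-.15)&(y<.04);print('fence yaw',np.degrees(np.arctan(np.polyfit(y[k],x[k],1)[0])))
k=(z>.024)&(z<.034)&(x>.56)&(x<.62)&(y>-.15)&(y<.14);print('jaw x', [x[k&(abs(y-c)<.01)].mean().round(4) for c in(-.12,-.08,0,.04)])
```

```text
445 540 2.8734937013353443 130.15286387971804
455 515 2.8711506591378297 130.130569182079
460 510 2.844516134074836 130.09097894055486
scene px [252. 233.] n 159 rect c [490.7 128.4] mean [490.2 128.7] LxW [89.  22.9] dir 4.1
fence yaw -2.8778244691367068
jaw x [np.float64(0.5965), np.float64(0.5978), np.float64(0.5981), np.float64(0.5958)]
```

The lever points at 2.87° and the rack's yaw is 2.88°, so the bolt is exactly at its stop. Handing in.

```bash
python3 -c "
from plant import job
print(job.close_job())"
```

```text
the job is handed in; nothing more can be done
None
```

The job is done and handed in at about 50 s on the robot's clock: the three offcuts are in the tray, the three punches are in their slots, the bolt is snug and the lever is folded flat.

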